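# Seat the lock housing in the corner of the checking fixture

### The job

Push the black lock housing along the steel bed of the checking fixture until its back lies flat against the long blue rail and its left end is up against the short blue end stop, square in the corner with no gap at either, ready for clamping. Only push it with the fingertips: it must stay down on the bed, never picked up or tipped, and everything else on the bench is to be left where it is.

Things in the scene. Friction and masses are not known exactly. Their poses are not given: they have to be found in the camera images.
- fixture: checking fixture bolted to the bench: flat bed 300 (x) x 340 (y) mm, its bright steel top 16 mm above the bench. Origin at the centre of its underside; x points to the long rail (away from the robot), y along the rail to the end stop (left, seen from the robot), z up. Place and yaw vary
- rail_face (a point): point on the long blue rail, on its flat face at the level of the bed top, midway along it. The rail stands 24 mm above the bed; its face looks to the fixture's -x, at x = 65 mm, from y = -150 to 140 mm
- stop_face (a point): point on the short blue end stop, on its flat face at the level of the bed top, midway along it. The stop stands 24 mm above the bed; its face looks to the fixture's -y, at y = 115 mm, from x = -5 to 55 mm (10 mm short of the rail)
- clamp (a point): middle of the opened toggle clamp with a red grip, on the bed behind the rail: x = 98 to 178, y = 33 to 67 mm in the fixture's frame, up to 120 mm above the bench. Fixed, not used
- housing: black zinc lock housing, a flat-sided block 75 (x) x 95 (y) x 34 (z) mm, loose on the bed, up to 0.45 rad off square. Origin at the centre of its underside, z up. Its +x side is the plain back, +y its left end. The front (-x) has a throat 16 mm wide cut in the upper 16 mm; the lower 18 mm are a full flat face. Lever and rivets on top, 4 mm high. 0.35 to 0.7 kg; a few newtons slide it
- back_left (a point): lower corner of the housing between its back and its left end (x = 37.5, y = 47.5 mm in its frame)
- back_right (a point): lower corner of the housing between its back and its right end (x = 37.5, y = -47.5 mm)
- front_left (a point): lower corner of the housing between its front and its left end (x = -37.5, y = 47.5 mm)
- stand: varnished maple stand 80 (x) x 130 (y) x 42 mm high with three slots along its x, fixed on the bench right of the fixture; origin at the centre of its underside. Leave alone
- striker1: chromed striker plate 66 x 3.5 x 62 mm with a wire loop, standing loose in the stand's slot at y = -40 mm, its top 76 mm above the bench; origin at the middle of its lower edge. Leave alone
- striker2: the same, in the middle slot. Leave alone
- striker3: the same, in the slot at y = 40 mm. Leave alone
- bump_pad: orange rubber bump pad 58 x 40 x 20 mm, loose on the bench beside the fixture; origin at the centre of its underside. Leave alone
- pin: steel inspection pin lying along its x: hexagonal dark grip 70 mm long and 21 mm over its corners (to -x), bright pin 12 mm thick and 58 mm long (to +x); origin on the bench under the end of the grip. Leave alone
- screwdriver: screwdriver about 180 mm long lying on the bench along its x. Leave alone
- tin: yellow round tin 72 mm across and 50 mm high, standing on the bench; origin at the centre of its underside. Leave alone
Mind the look-alikes: they are no part of the job. Of the things like the housing, leave any that is green, purple or red; of the rest the larger one is meant.

How it is judged:
By the outcome, as a careful person would: the job done as asked, in the order asked, and still so for the second after the job is handed in, with the robot touching nothing.
It also fails if it takes over 58 s, if anything falls off the work surface, if the arm or the gripper's body presses on something with over 40 N, if the wrist force passes 120 N, or if a joint passes its speed limit or range.

### The arm

A 6-joint arm with a two-finger parallel gripper is mounted at the origin on the work surface. World frame = base frame: x ahead of the robot, y to its left, z up, the work surface at z = 0. Lengths are in mm, angles in rad, forces in N, time in s.
With the tool pointing down it reaches from about 400 to 925 mm from the base axis. Payload 12.5 kg.
Tool frame: the origin (TCP) lies at the very end of the fingers, on their centre line; the grasp point (between the pads) lies 19 mm behind it (env.grasp_offset is the distance from the TCP to the grasp point, in mm); z points along the fingers, y is the direction in which the jaws open and shut (so a half turn about z gives the same grasp; the last joint's range is limited). The gripper opens to 95 mm and grips with 3 to 60 N. Pads are 20 mm wide; open, the fingers measure 119 mm over their backs; the gripper's body (75 mm by 180 mm) begins 59 mm behind the grasp point.
Start: joints at [1.073, 0.491, 1.559, -0, 1.092, -0.106], TCP at [238.645, 577.667, 181.661] pointing down, gripper open.
Joint ranges: [-3.1, 3.1], [-0.84, 2.19], [0.05, 2.79], [-1.13, 4.28], [0.06, 2.93], [-2.69, 2.69]. Speed limits (rad/s): [2.22, 2.22, 2.79, 3.14, 3.14, 3.14].

### API

Orientations are given as [roll, pitch, yaw] about the fixed x, y, z axes, in that order (R = Rz(yaw) Ry(pitch) Rx(roll)).
In Python, from cell import env gives the robot as it stands. The module is installed in compiled form; this text tells all that it offers.
- The arm moves only by the shell command python3 -m pendant 'ROWS'. ROWS is JSON, one flat list of numbers, 5 for each row, row after row: the shift along the tool's x, y, z as a fraction of full scale, then the turn about the tool's z as a fraction of full scale, then the gripper's target within -1 to 1 (shut at 1, half-way at 0, fully open at -1). In form: [x, y, z, turn, grip, x, y, z, turn, grip, ...]. A call has 1 to 10 rows; each row shifts and turns the commanded pose from where the row before left it, along the tool's axes as they then stand; what a row does not reach is not made up. Full scale, the value 1, is 0.4 m for a shift and 180 degrees for a turn. A row lasts 1/8 s, in which the tool goes at most 62.5 mm and 10.7 degrees, less where a joint would pass 70% of its speed; a pose out of reach is approached as far as the arm can. A call with a number of a shift or a turn outside -1 to 1 is refused whole. A call with a gripper value outside its range is refused whole. The fingers move at their own pace and stop on an object; the grip force is fixed at half the most. Time passes only in rows, so rows that do not move let the fingers close. It gives the time, the measured TCP pose, the force and the opening at its end, in the units of the state.
- env.state(): the state, without advancing time (a new reading comes with each control period).
- env.read_camera(name): name is "side" or "top"; returns the picture (400x640x3 uint8, red, green, blue); there is no depth.
- env.camera_model(name): a dict with "fx", "fy", "cx", "cy" (pixels), "view" (4x4, takes a point from world to camera coordinates). Camera axes: x right, y down, z forward; pixel columns grow to the right and rows downward; lengths in mm; the calibration is good to about 2 mm. A picture is of the moment at which its call begins. camera_model takes no time and is no camera call.
- env.job_done(): hands the job in, once; it reports no verdict.
Trained networks look in the newest picture that a camera, given by its name, has taken for a name from the list of things; names that differ only in an ending like _2 or _b are one class to them, and where a whole thing is asked for, a point or a joint stands for the part that bears it (a point fixed in the world has none). Each returns a list of dicts, best first, with "confidence" (0 to 1); they miss things now and then, are a little off and sometimes report something else, mostly with a low value. They report only what shows in the picture. A call takes as long as a camera call. They do not tell look-alikes from the thing itself.
- env.masks_of(thing, camera): "region" (400x640 bool, what is visible of it).
- env.landmark_of(thing, camera): "xyz" ([x, y, z] in mm, in world coordinates, good to about 4 mm: a listed point, or the origin of a listed thing).
The state is a dict: "t": time; "joints": joint angles; "qvel": joint speeds; "tau": joint torques, N m; "eef_pos": TCP position; "tcp_rot": TCP orientation; "ft_force": force on the tool from outside, world axes, zero at the start; "moment": the same for the moment, N m; "opening": opening from 0.0 (shut) to 1.0 (fully open).
Only numpy, scipy, OpenCV 4.12 (cv2) and the standard library are available. Lean on these libraries where they do the work, as an engineer would, in place of code of your own. Each camera call takes 0.05 s, during which the arm holds its last target.

## Working session

There is one attempt and no reset: what is moved stays moved. The work goes in short steps, Python scripts to look and compute and a shell command to move; the robot and the scene stay as the last step left them, time stands still between calls to the robot, and variables do not carry over. Pictures are saved under pics/ and viewed, and the job is handed in when it is done.

```bash
mkdir -p pics
cat > h.py <<'E'
import numpy as np, cv2
from cell import env
def snap(c,n):
    im=env.read_camera(c); cv2.imwrite(f'pics/{n}.png',im[:,:,::-1]); return im
def proj(c,p):
    m=env.camera_model(c); q=np.array(m['view'])@np.append(p,1); return np.array([m['fx']*q[0]/q[2]+m['cx'],m['fy']*q[1]/q[2]+m['cy']])
def ray(c,u,v,z):
    m=env.camera_model(c); V=np.array(m['view']); R=V[:3,:3]; o=-R.T@V[:3,3]
    d=R.T@np.array([(u-m['cx'])/m['fx'],(v-m['cy'])/m['fy'],1]); return o+d*(z-o[2])/d[2]
E
python3 - <<'E'
from h import *
s=env.state(); print({k:np.round(v,3) for k,v in s.items()})
for c in('top','side'):
    snap(c,c+'0')
    for t in ['fixture','rail_face','stop_face','housing','back_left','back_right','front_left']:
        print(c,t,[(np.round(d['xyz']).tolist(),round(d['confidence'],2)) for d in env.landmark_of(t,c)])
print(env.state()['t'])
E
```

```text
{'t': np.float64(0.0), 'joints': array([ 1.073,  0.492,  1.559,  0.   ,  1.092, -0.106]), 'qvel': array([ 0.   ,  0.001, -0.001, -0.001, -0.001,  0.   ]), 'tau': array([-1.0000e-03, -6.1263e+01, -2.5818e+01,  6.9000e-02,  4.8000e-02,
       -0.0000e+00]), 'eef_pos': array([238.502, 577.384, 181.048]), 'tcp_rot': array([-3.14, -0.  ,  2.75]), 'ft_force': array([ 0.927, -0.211, -0.882]), 'moment': array([-0.032, -0.026, -0.001]), 'opening': np.float64(1.001)}
top fixture [([567.0, -32.0, -3.0], 0.59), ([597.0, 83.0, 19.0], 0.45)]
top rail_face [([627.0, -36.0, 13.0], 0.82), ([567.0, -32.0, -2.0], 0.6)]
top stop_face [([429.0, -372.0, -0.0], 0.7), ([688.0, -352.0, 1.0], 0.67), ([598.0, 86.0, 16.0], 0.64)]
top housing [([547.0, 288.0, -0.0], 0.94), ([495.0, -111.0, 17.0], 0.85), ([812.0, -143.0, -4.0], 0.81), ([260.0, -312.0, 2.0], 0.75), ([319.0, -141.0, -3.0], 0.65)]
top back_left [([314.0, -329.0, 4.0], 0.87), ([856.0, -135.0, -2.0], 0.8), ([362.0, -161.0, -2.0], 0.78), ([547.0, 348.0, 0.0], 0.71), ([685.0, -390.0, 13.0], 0.7), ([537.0, -69.0, 22.0], 0.63)]
top back_right [([290.0, -1
[... 469 characters left out ...]
 ([692.0, -348.0, -0.0], 0.37)]
side housing [([499.0, -113.0, 12.0], 0.94), ([259.0, -309.0, -3.0], 0.86), ([548.0, 285.0, 2.0], 0.78), ([315.0, -142.0, 0.0], 0.73), ([810.0, -143.0, 1.0], 0.73)]
side back_left [([366.0, -165.0, 5.0], 0.82), ([857.0, -136.0, 1.0], 0.79), ([548.0, 352.0, 1.0], 0.65), ([540.0, -67.0, 19.0], 0.63), ([312.0, -331.0, 1.0], 0.61)]
side back_right [([293.0, -183.0, 1.0], 0.95), ([609.0, 280.0, -2.0], 0.95), ([814.0, -186.0, 1.0], 0.92), ([523.0, -165.0, 18.0], 0.67), ([221.0, -360.0, 1.0], 0.67)]
side front_left [([809.0, -100.0, -1.0], 0.9), ([469.0, -59.0, 14.0], 0.77), ([490.0, 305.0, -3.0], 0.75), ([348.0, -104.0, -2.0], 0.7), ([292.0, -261.0, 2.0], 0.68)]
0.8
```

View pics/top0.png

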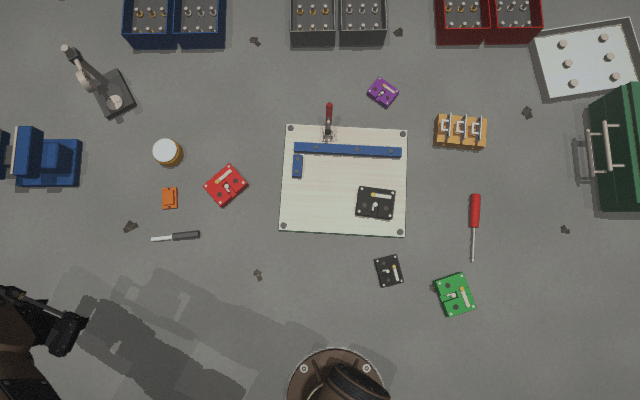

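View pics/side0.png

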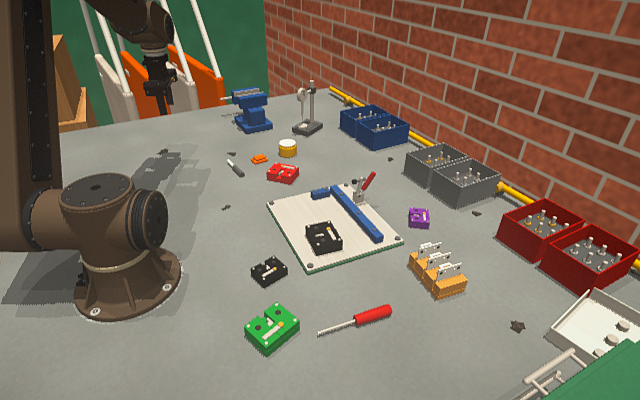

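The target is the black housing on the bed at top-view (376,203). The smaller black one at (388,270) and the red, green and purple ones are look-alikes. Next I'll measure the fixture and housing edges.

Run:
```python
from h import *
from scipy.optimize import least_squares
im=snap('top','top1')
cv2.imwrite('pics/crop1.png',cv2.resize(im[110:250,265:425],None,fx=5,fy=4.2857*5/5 if 0 else 4.2,interpolation=cv2.INTER_CUBIC)[:,:,::-1])
g=im.astype(int)
# bed: bright pixels
bed=((g.min(2)>150)).astype(np.uint8); bed[:, :270]=0; bed[:,420:]=0; bed[:110]=0; bed[250:]=0
blue=((g[:,:,2]>g[:,:,0]+40)).astype(np.uint8); blue[:,:270]=0; blue[:,420:]=0; blue[:110]=0; blue[250:]=0
blk=((g.max(2)<80)).astype(np.uint8); blk[:,:345]=0; blk[:,405:]=0; blk[:180]=0; blk[225:]=0
for n,m in(('bed',bed),('blue',blue),('blk',blk)):
    k,l,st,_=cv2.connectedComponentsWithStats(m)
    for i in range(1,k):
        if st[i,4]>60:
            pts=np.argwhere(l==i)[:,::-1].astype(np.float32)
            r=cv2.minAreaRect(pts); b=cv2.boxPoints(r); print(n,st[i].tolist(),np.round(b,1).tolist())
            z={'bed':16,'blue':40,'blk':50}[n]; print('  w',[np.round(ray('top',u,v,z)[:2],1).tolist() for u,v in b])
for t in ('back_left','back_right','front_left','housing','rail_face','stop_face','fixture'):pass
```

```text
bed [279, 124, 128, 113, 10014] [[278.3999938964844, 230.0], [283.8999938964844, 123.30000305175781], [409.5, 129.6999969482422], [404.0, 236.39999389648438]]
  w [[428.5, 146.2], [724.7, 132.7], [700.8, -214.0], [407.7, -186.2]]
blue [294, 142, 108, 14, 892] [[293.6000061035156, 150.1999969482422], [294.0, 141.5], [401.3999938964844, 147.1999969482422], [401.0, 155.8000030517578]]
  w [[640.4, 104.1], [664.5, 102.8], [644.6, -185.3], [620.8, -183.0]]
blue [292, 155, 10, 21, 157] [[292.0, 155.0], [301.0, 155.0], [301.0, 175.0], [292.0, 175.0]]
  w [[627.2, 108.3], [626.8, 84.1], [572.0, 84.3], [572.3, 108.2]]
blk [355, 186, 40, 34, 858] [[354.5, 214.60000610351562], [358.6000061035156, 185.5], [395.20001220703125, 190.6999969482422], [391.0, 219.89999389648438]]
  w [[463.2, -54.5], [539.7, -67.3], [524.7, -162.2], [448.5, -148.4]]
```

View pics/crop1.png

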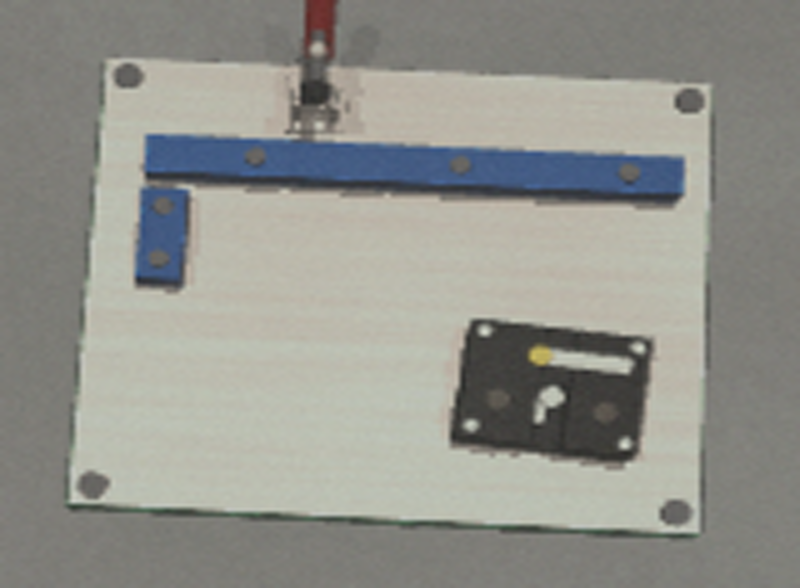

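Measured geometry:
- **Fixture:** yaw about -0.068, origin about (565.5, -28.6).
- **Housing:** about (494, -108), yaw about -0.16. In fixture coordinates that is (-66, -84), against a goal of (27.5, 67.5).

First I turn the jaws parallel to the rail and move across high up.

```bash
python3 -m pendant '[0,0,0,-0.0515,-0.2, 0,0,0,-0.0515,-0.2, -0.074,-0.104,0,0,-0.2, -0.074,-0.104,0,0,-0.2, -0.074,-0.104,0,0,-0.2, -0.074,-0.104,0,0,-0.2, -0.074,-0.104,0,0,-0.2, -0.074,-0.104,0,0,-0.2, -0.074,-0.104,0,0,-0.2, -0.074,-0.104,0,0,-0.2]'
cat >> h.py <<'E'
YAW=-0.068; O=np.array([565.5,-28.6]); EX=np.array([np.cos(YAW),np.sin(YAW)]); EY=np.array([-np.sin(YAW),np.cos(YAW)])
def fx(p): d=np.asarray(p)[:2]-O; return np.round([d@EX,d@EY],1)
def rep():
    s=env.state(); F=s['ft_force']; print('t',round(float(s['t']),2),'fix',fx(s['eef_pos']),'z',round(s['eef_pos'][2],1),'yawerr',round((s['tcp_rot'][2]-np.pi-YAW+np.pi)%(2*np.pi)-np.pi,4),'Ffix',np.round([F[:2]@EX,F[:2]@EY,F[2]],1),'open',round(float(s['opening'])*95,1))
E
python3 -c "from h import *;rep()"
```

```text
t: 2.1
eef_pos: [453.0, 228.0, 181.9]
tcp_rot: [3.141, 0.0, 3.073]
ft_force: [0.1, 0.4, 0.6]
opening: 0.598
t 2.1 fix [-129.7  248.4] z 181.9 yawerr -0.0002 Ffix [0.1 0.4 0.6] open 56.9
```

```bash
python3 -m pendant '[0,-0.1186,0,0,-0.2, 0,-0.1186,0,0,-0.2, 0,-0.1186,0,0,-0.2, 0,-0.1186,0,0,-0.2, 0,-0.1186,0,0,-0.2, 0,-0.1186,0,0,-0.2, 0,-0.1186,0,0,-0.2, 0,0,0.1,0,-0.2, 0,0,0.1,0,-0.2, 0,0,0.1,0,-0.2]'
python3 - <<'E'
from h import *
rep()
im=snap('top','top2');
cv2.imwrite('pics/crop2.png',cv2.resize(im[110:270,265:425],None,fx=3.7,fy=3.7,interpolation=cv2.INTER_CUBIC)[:,:,::-1])
im=snap('side','side2')
cv2.imwrite('pics/crop3.png',cv2.resize(im[140:300,220:440],None,fx=3.6,fy=3.6,interpolation=cv2.INTER_CUBIC)[:,:,::-1])
E
```

```text
t: 3.35
eef_pos: [429.7, -102.1, 60.7]
tcp_rot: [-3.141, 0.001, 3.073]
ft_force: [0.2, -0.4, 0.2]
opening: 0.601
t 3.35 fix [-130.5  -82.5] z 60.7 yawerr -0.0007 Ffix [ 0.3 -0.4  0.2] open 57.1
```

View pics/crop3.png

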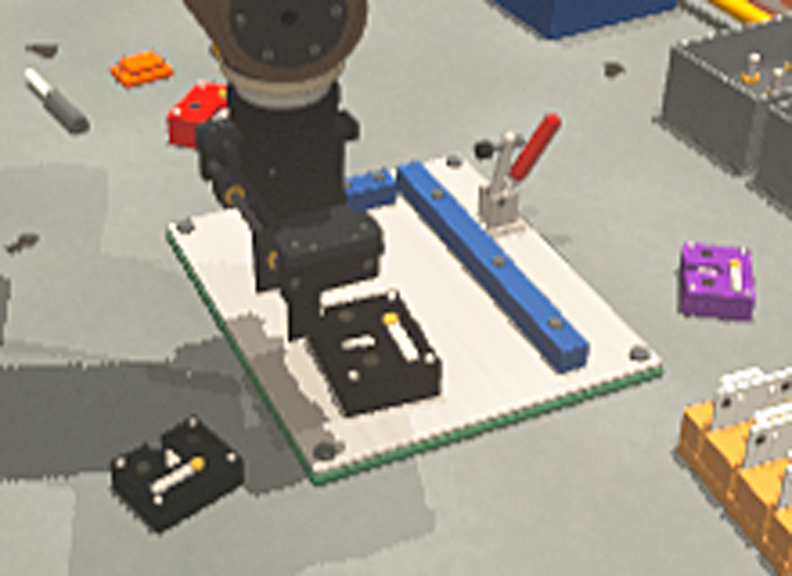

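Both fingers stand just in front of the housing's front face and clear of the small black look-alike. I lower and start pushing.

```bash
python3 -m pendant '[0,0,0.045,0,-0.2, 0,0,0.045,0,-0.2, -0.02,0,0,0,-0.2, -0.02,0,0,0,-0.2, -0.02,0,0,0,-0.2, -0.02,0,0,0,-0.2, -0.02,0,0,0,-0.2, -0.02,0,0,0,-0.2]'
python3 - <<'E'
from h import *
rep()
im=snap('side','side3')
cv2.imwrite('pics/crop4.png',cv2.resize(im[140:300,220:440],None,fx=3.6,fy=3.6,interpolation=cv2.INTER_CUBIC)[:,:,::-1])
E
```

```text
t: 4.45
eef_pos: [478.0, -105.1, 25.6]
tcp_rot: [3.141, -0.0, 3.073]
ft_force: [0.1, 1.0, -0.1]
opening: 0.598
t 4.45 fix [-82.1 -82.3] z 25.6 yawerr -0.0002 Ffix [ 0.   1.  -0.1] open 56.8
```

View pics/crop4.png

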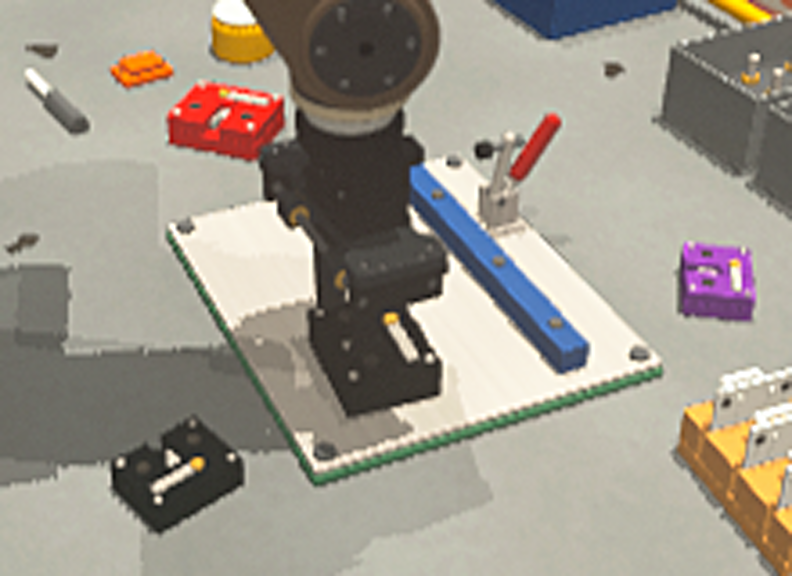

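Run:
```python
from h import *
rep(); s=env.state(); print(proj('side',s['eef_pos']),proj('top',s['eef_pos']))
for t in ('housing','front_left','back_right','back_left'):
  for c in('side','top'):
    if c=='top' and t=='housing': im=snap('top','top4')
    print(c,t,[(fx(d['xyz']).tolist(),round(d['xyz'][2]),round(d['confidence'],2)) for d in env.landmark_of(t,c) if abs(fx(d['xyz'])).max()<140])
im=snap('side','side4')
cv2.imwrite('pics/crop5.png',np.vstack([cv2.resize(im[200:270,270:370],None,fx=6,fy=4,interpolation=cv2.INTER_CUBIC)]) [:,:,::-1])
im=env.read_camera('top')
cv2.imwrite('pics/crop6.png',cv2.resize(im[120:250,270:420],None,fx=4,fy=4,interpolation=cv2.INTER_CUBIC)[:,:,::-1])
```

```text
t 4.5 fix [-81.1 -82.4] z 25.7 yawerr -0.0001 Ffix [ 0.4  0.2 -0.2] open 57.2
[316.82782894 239.88622658] [372.87500037 209.55350559]
side housing [([-63.5, -89.4], 13, 0.67)]
top housing []
side front_left [([-97.0, -35.7], 16, 0.87)]
top front_left []
side back_right []
top back_right []
side back_left []
top back_left [([130.2, 48.2], 56, 0.55)]
```

View pics/crop5.png

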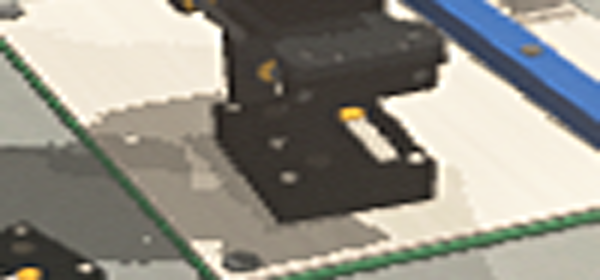

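View pics/crop6.png

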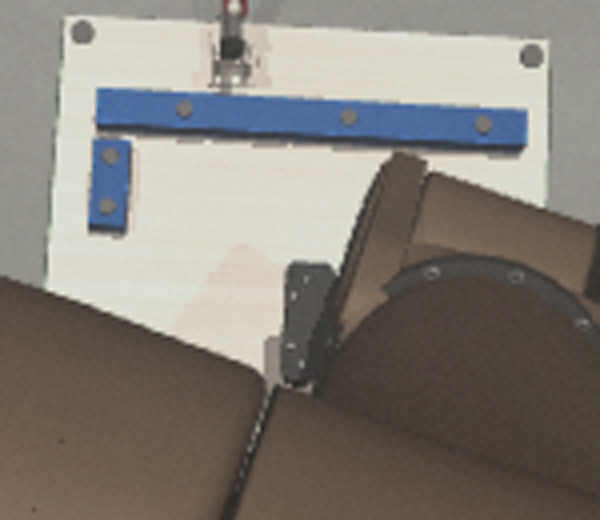

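Run:
```python
from h import *
out=[]
for f,tc in(('side2',[429.7,-102.1,60.7]),('side4',list(env.state()['eef_pos']))):
    im=cv2.imread(f'pics/{f}.png'); k=6; x0,y0=285,190
    c=cv2.resize(im[y0:y0+80,x0:x0+65],None,fx=k,fy=k,interpolation=cv2.INTER_CUBIC)
    for sgn in(-1,1):
      for a in(28.5,40.5):
        for b in(-10,10):
          p=np.array(tc)+np.append(EY*sgn*a+EX*b,0); q=p+[0,0,40]
          A=(proj('side',p)-[x0,y0])*k;B=(proj('side',q)-[x0,y0])*k
          cv2.line(c,tuple(A.astype(int).tolist()),tuple(B.astype(int).tolist()),(0,0,255) if sgn<0 else (0,255,0),1)
    out.append(c)
cv2.imwrite('pics/cmp.png',np.clip(np.hstack(out)*1.6,0,255))
```

```text
[ WARN:0@0.305] global loadsave.cpp:1063 imwrite_ Unsupported depth image for selected encoder is fallbacked to CV_8U.
```

View pics/cmp.png

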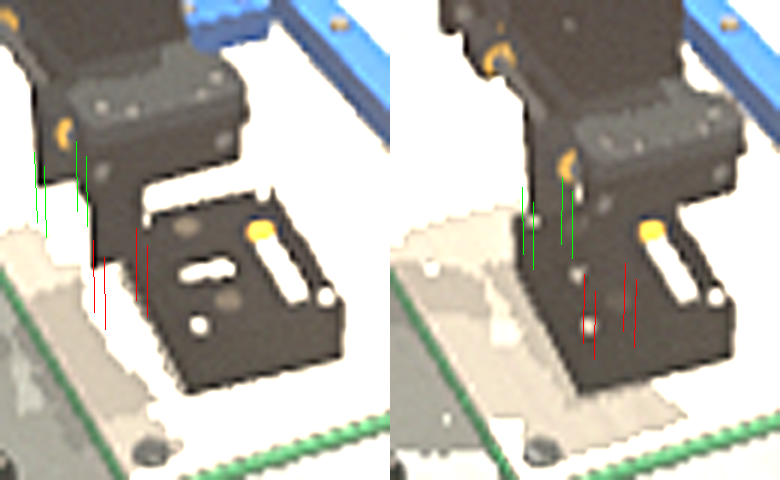

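The overlay shows the real fingertips about 20 mm above the reported TCP. They passed over the housing top without touching it, with force near 0 and the housing not moved. I lift, back out and measure the real tip height.

```bash
python3 -m pendant '[0,0,-0.1,0,-0.2, 0.06,0,0,0,-0.2, 0.06,0,0,0,-0.2, 0,0,0,0,-0.2]'
python3 - <<'E'
from h import *
print(env.grasp_offset)
rep()
tc=np.array(env.state()['eef_pos'])
im=snap('side','side6')[:,:,::-1]; k=6; x0,y0=265,180
c=np.ascontiguousarray(np.clip(cv2.resize(im[y0:y0+90,x0:x0+100],None,fx=k,fy=k,interpolation=cv2.INTER_CUBIC)*1.6,0,255).astype(np.uint8))
for dz,col in((0,(0,0,255)),(19,(0,255,0))):
  for sgn in(-1,1):
    pts=[]
    for a,b in((28.5,-10),(28.5,10),(40.5,10),(40.5,-10)):
      pts.append((proj('side',tc+np.append(EY*sgn*a+EX*b,dz))-[x0,y0])*k)
    cv2.polylines(c,[np.array(pts).astype(int)],True,col,1)
cv2.imwrite('pics/cmp2.png',c)
im=snap('top','top6')
cv2.imwrite('pics/crop7.png',cv2.resize(im[120:250,270:420],None,fx=4,fy=4,interpolation=cv2.INTER_CUBIC)[:,:,::-1])
E
```

```text
t: 5.55
eef_pos: [428.6, -101.6, 65.8]
tcp_rot: [3.141, -0.001, 3.073]
ft_force: [0.7, 0.0, 0.0]
opening: 0.6
18.8
t 5.55 fix [-131.6  -82.2] z 65.8 yawerr -0.0007 Ffix [0.7 0.1 0. ] open 57.0
```

View pics/cmp2.png

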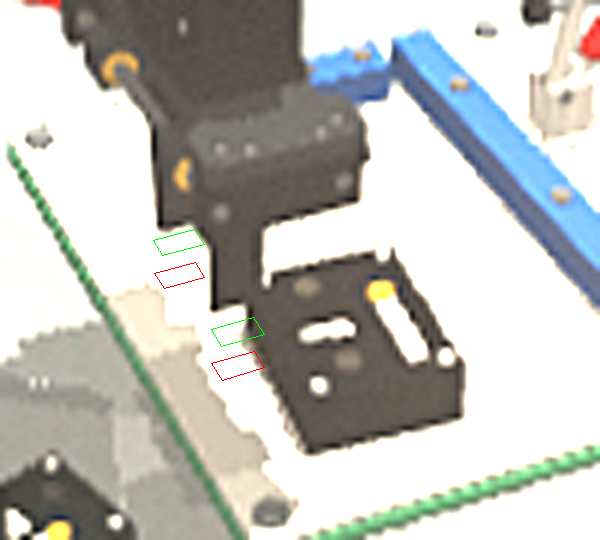

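View pics/crop7.png

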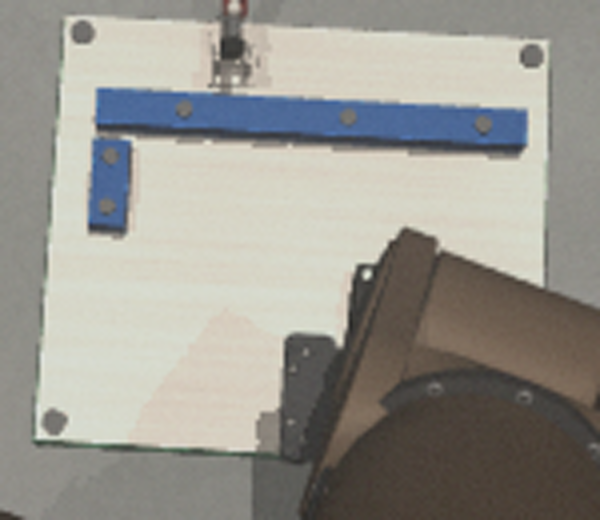

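Measured against the overlay, the tip is about 30 mm above the reported TCP. I lower beside the housing, clear of it, and compare again.

```bash
python3 -m pendant '[0,0,0.05,0,-0.2, 0,0,0.05,0,-0.2, 0,0,0,0,-0.2]'
cat >> h.py <<'E'
def ov(name,zs=(0,19,30),op=None,x0=265,y0=180,w=100,h=90,k=6):
    s=env.state(); tc=np.array(s['eef_pos']); a0=s['opening']*47.5; im=snap('side',name+'_raw')[:,:,::-1]
    c=np.ascontiguousarray(np.clip(cv2.resize(im[y0:y0+h,x0:x0+w],None,fx=k,fy=k,interpolation=cv2.INTER_CUBIC)*1.6,0,255).astype(np.uint8))
    yw=s['tcp_rot'][2]; tx=np.array([np.cos(yw),np.sin(yw),0]); ty=np.array([np.sin(yw),-np.cos(yw),0])
    for dz,col in zip(zs,((0,0,255),(0,255,0),(255,0,0))):
      for sgn in(-1,1):
        pts=[(proj('side',tc+ty*sgn*a+tx*b+[0,0,dz])-[x0,y0])*k for a,b in((a0,-10),(a0,10),(a0+12,10),(a0+12,-10))]
        cv2.polylines(c,[np.array(pts).astype(int)],True,col,1)
    cv2.imwrite(f'pics/{name}.png',c)
E
python3 -c "
from h import *
rep();ov('ov7')"
```

```text
t: 6.02
eef_pos: [429.8, -101.7, 24.7]
tcp_rot: [3.141, -0.002, 3.073]
ft_force: [-0.7, -0.7, -0.4]
opening: 0.599
t 6.03 fix [-130.4  -82.2] z 24.7 yawerr -0.0001 Ffix [-0.6 -0.8 -0.4] open 56.9
```

View pics/ov7.png

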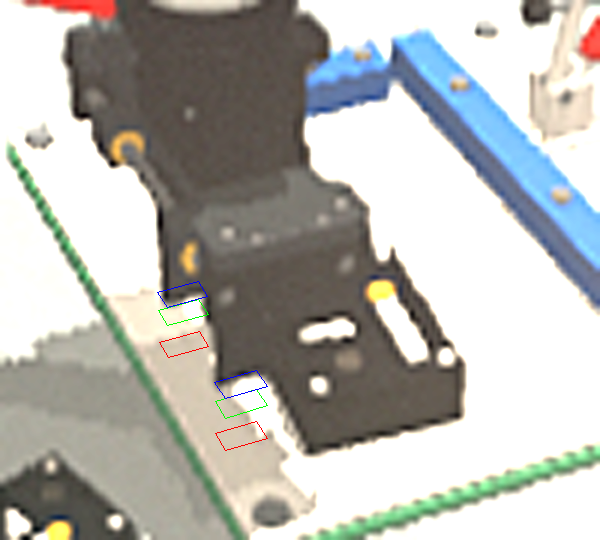

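The picture fits a tip 30–33 mm above the reported TCP (blue outline), which also explains the contact-free pass. I go down carefully, watching the force.

```bash
python3 -m pendant '[0,0,0.015,0,-0.2, 0,0,0.005,0,-0.2, 0,0,0.005,0,-0.2]'; python3 -m pendant '[0,0,0.005,0,-0.2, 0,0,0.005,0,-0.2]';  python3 -m pendant '[0,0,0.01,0,-0.2, 0,0,0.005,0,-0.2]'
python3 -c "
from h import *
rep();ov('ov8')"
```

```text
t: 6.45
eef_pos: [429.8, -101.9, 15.7]
tcp_rot: [-3.142, 0.001, 3.073]
ft_force: [1.2, 0.5, -0.2]
opening: 0.602
t: 6.7
eef_pos: [429.6, -101.8, 11.6]
tcp_rot: [3.142, 0.0, 3.073]
ft_force: [0.5, 0.2, -0.3]
opening: 0.6
t: 6.95
eef_pos: [429.5, -101.8, 5.3]
tcp_rot: [3.141, -0.0, 3.073]
ft_force: [0.9, 0.9, 0.9]
opening: 0.599
t 6.95 fix [-130.7  -82.3] z 5.3 yawerr -0.0002 Ffix [0.8 0.9 0.9] open 56.9
```

View pics/ov8.png

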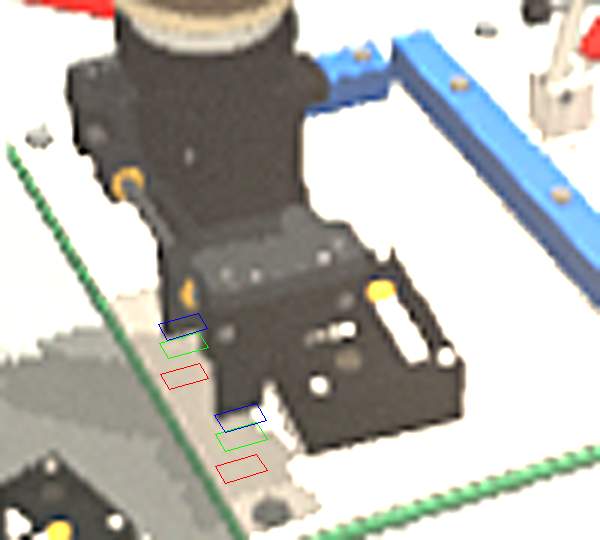

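```bash
python3 -m pendant '[0,0,0.01,0,-0.2, 0,0,0.01,0,-0.2]'; python3 -m pendant '[0,0,0.005,0,-0.2, 0,0,0.005,0,-0.2]'
python3 -c "
from h import *
rep();ov('ov9',zs=(30,34,38))"
```

```text
t: 7.25
eef_pos: [429.6, -101.8, -2.6]
tcp_rot: [3.142, 0.0, 3.073]
ft_force: [-0.3, 0.1, -0.8]
opening: 0.605
t: 7.5
eef_pos: [429.6, -101.8, -6.5]
tcp_rot: [3.141, -0.0, 3.073]
ft_force: [-0.2, -0.1, 0.3]
opening: 0.6
t 7.5 fix [-130.6  -82.3] z -6.5 yawerr -0.0002 Ffix [-0.2 -0.1  0.3] open 57.0
```

View pics/ov9.png

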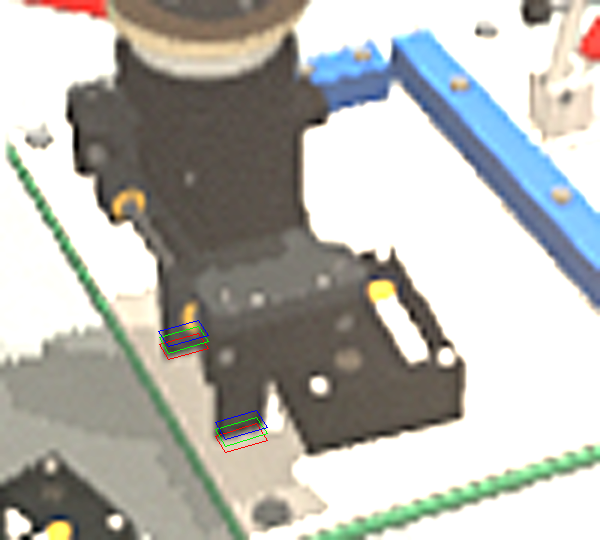

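Tip is now at about z≈28–30, still no bed contact. I go 3 mm lower and push.

```bash
python3 -m pendant '[0,0,0.0075,0,-0.2, -0.02,0,0,0,-0.2, -0.02,0,0,0,-0.2, -0.02,0,0,0,-0.2, -0.02,0,0,0,-0.2]'
python3 -c "
from h import *
rep();ov('ov10',zs=(30,34,38))"
```

```text
t: 8.18
eef_pos: [461.0, -103.7, -9.4]
tcp_rot: [3.141, -0.002, 3.074]
ft_force: [-6.4, 0.8, 6.5]
opening: 0.598
t 8.18 fix [-99.1 -82. ] z -9.4 yawerr -0.0001 Ffix [-6.5  0.4  6.5] open 56.8
```

View pics/ov10.png

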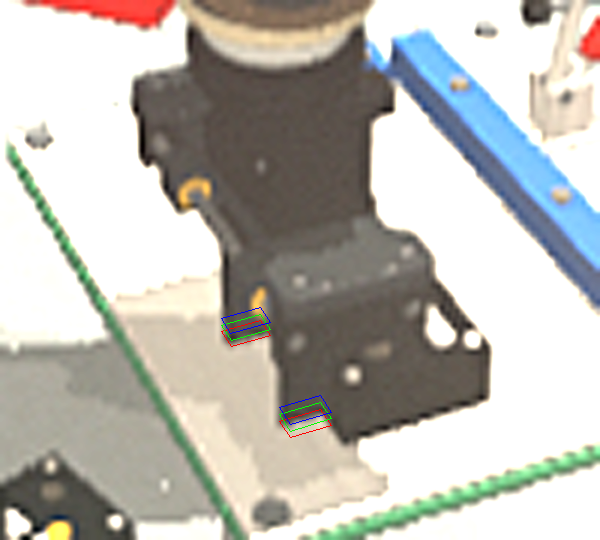

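Contact at the front face, and the housing moved about 15 mm in +x. The vertical force of +6.5 N is suspicious, so I check whether the gripper body is sitting on the housing's top.

Run:
```python
from h import *
tc=np.array([428.6,-101.6,65.8]); k=6;x0,y0=250,140;w,h=120,95
im=cv2.imread('pics/side6.png')
c=np.ascontiguousarray(np.clip(cv2.resize(im[y0:y0+h,x0:x0+w],None,fx=k,fy=k,interpolation=cv2.INTER_CUBIC)*1.6,0,255).astype(np.uint8))
for zb,hx,hy,col in((78,37.5,90,(0,0,255)),(78,37.5,60,(0,255,0)),(78,90,37.5,(255,0,0))):
    pts=[(proj('side',tc+np.append(EX*a*hx+EY*b*hy,zb))-[x0,y0])*k for a,b in((-1,-1),(1,-1),(1,1),(-1,1))]
    cv2.polylines(c,[np.array(pts).astype(int)],True,col,1)
cv2.imwrite('pics/body.png',c)
```

```text
(no output)
```

View pics/body.png

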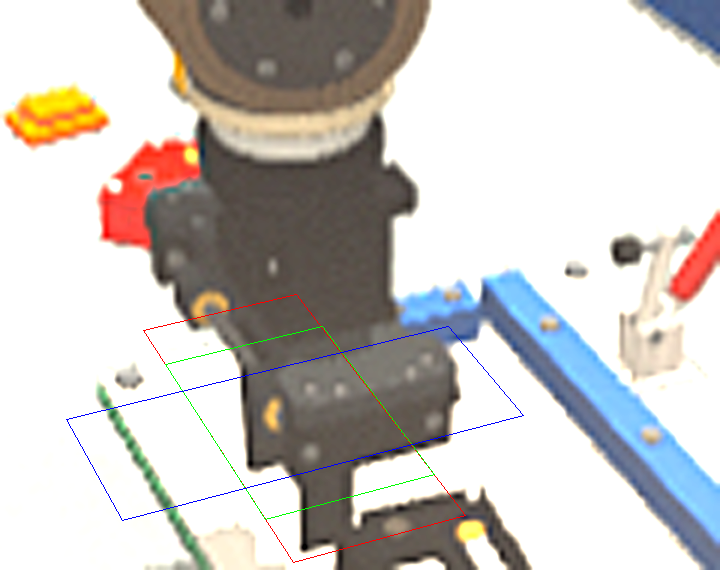

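```bash
python3 -m pendant '[-0.015,0,0,0,-0.2, -0.015,0,0,0,-0.2, 0,0,0,0,-0.2]'
python3 -c "
from h import *
rep();ov('ov11',zs=(30,34,38))"
```

```text
t: 8.6
eef_pos: [474.2, -104.9, -9.4]
tcp_rot: [-3.141, 0.001, 3.074]
ft_force: [0.8, -0.1, -0.0]
opening: 0.599
t 8.6 fix [-85.9 -82.3] z -9.4 yawerr 0.0 Ffix [ 0.8 -0.  -0. ] open 56.9
```

View pics/ov11.png

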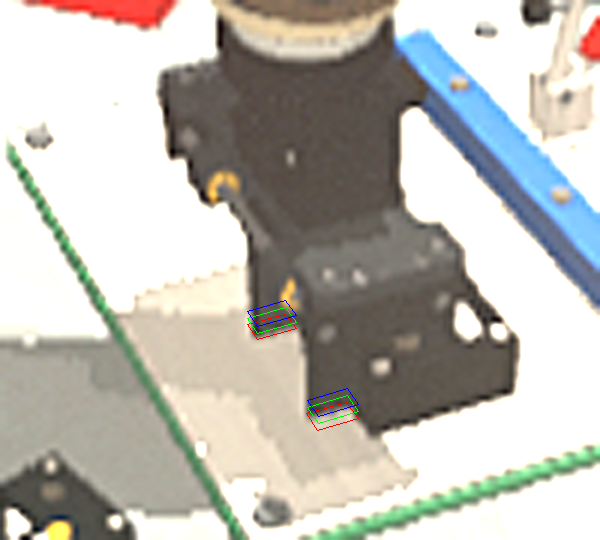

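Housing slides flat and the static force is back to zero, so it was only friction. I continue to the rail.

```bash
python3 -m pendant '[-0.02,0,0,0,-0.2, -0.02,0,0,0,-0.2, -0.02,0,0,0,-0.2, -0.02,0,0,0,-0.2, -0.02,0,0,0,-0.2, -0.02,0,0,0,-0.2]'
python3 -c "
from h import *
rep()";python3 -m pendant '[-0.01,0,0,0,-0.2, -0.01,0,0,0,-0.2,  0,0,0,0,-0.2]'
python3 -c "
from h import *
rep();ov('ov12',zs=(30,34,38))"
```

```text
t: 9.4
eef_pos: [521.9, -108.1, -9.4]
tcp_rot: [3.142, 0.0, 3.073]
ft_force: [-2.3, 0.6, -0.6]
opening: 0.599
t 9.4 fix [-38.1 -82.3] z -9.4 yawerr -0.0002 Ffix [-2.3  0.4 -0.6] open 56.9
t: 9.78
eef_pos: [530.0, -108.7, -9.3]
tcp_rot: [-3.141, 0.001, 3.073]
ft_force: [-0.2, 0.3, -0.5]
opening: 0.6
t 9.78 fix [-29.9 -82.4] z -9.3 yawerr -0.0002 Ffix [-0.2  0.3 -0.5] open 57.0
```

View pics/ov12.png

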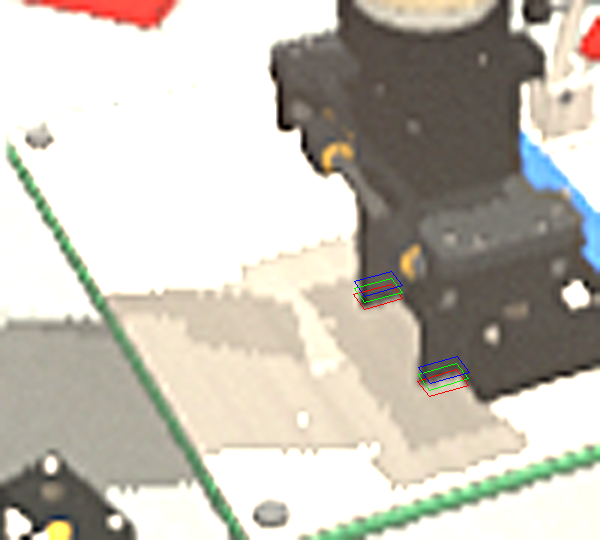

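```bash
for i in 1; do python3 -m pendant '[-0.01,0,0,0,-0.2, -0.005,0,0,0,-0.2, 0,0,0,0,-0.2]'; done; python3 -c "
from h import *
rep()"; python3 -m pendant '[-0.005,0,0,0,-0.2, 0,0,0,0,-0.2]';python3 -c "
from h import *
rep()"
```

```text
t: 10.2
eef_pos: [535.1, -108.9, -9.3]
tcp_rot: [3.141, -0.0, 3.073]
ft_force: [-4.0, 0.2, 3.7]
opening: 0.598
t 10.2 fix [-24.9 -82.2] z -9.3 yawerr -0.0002 Ffix [-4.  -0.1  3.7] open 56.8
t: 10.45
eef_pos: [537.1, -109.1, -9.4]
tcp_rot: [3.141, -0.0, 3.073]
ft_force: [-3.4, -0.3, 3.3]
opening: 0.601
t 10.45 fix [-22.8 -82.2] z -9.4 yawerr -0.0002 Ffix [-3.4 -0.5  3.3] open 57.1
```

```bash
python3 -m pendant '[-0.005,0,0,0,-0.2, 0,0,0,0,-0.2]';python3 -m pendant '[-0.003,0,0,0,-0.2, 0,0,0,0,-0.2]';python3 -c "
from h import *
rep();ov('ov13',zs=(30,34,38),x0=290)"
```

```text
t: 10.7
eef_pos: [538.6, -109.2, -9.4]
tcp_rot: [3.141, -0.001, 3.073]
ft_force: [-6.7, 0.7, 5.4]
opening: 0.601
t: 10.95
eef_pos: [538.5, -109.1, -9.4]
tcp_rot: [3.141, -0.004, 3.074]
ft_force: [-13.8, -1.8, 9.6]
opening: 0.603
t 10.95 fix [-21.4 -82.2] z -9.4 yawerr -0.0001 Ffix [-13.7  -2.8   9.6] open 57.3
```

View pics/ov13.png

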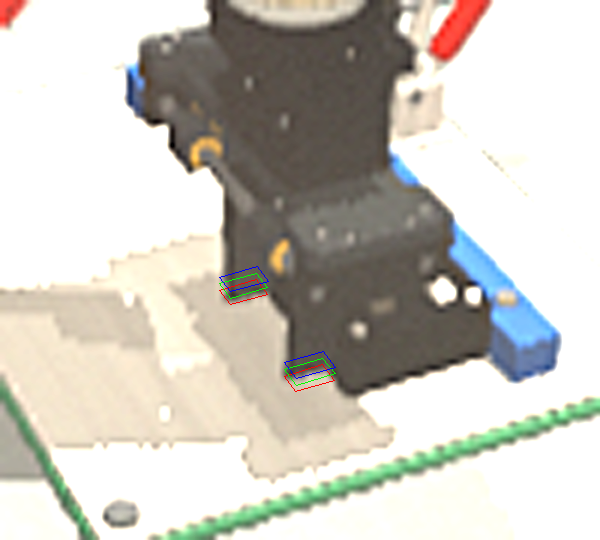

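Contact at the rail, with Fx −13.7 N and TCP x at −21.4, close to the expected −20. I back off, lift, close the fingers and go to the right end.

```bash
python3 -m pendant '[0.02,0,0,0,-0.2, 0.04,0,0,0,-0.2, 0,0,-0.1,0,1, 0,0,-0.1,0,1, -0.085,-0.1,0,0,1, -0.093,-0.1,0,0,1, 0,0,0,0,1, 0,0,0,0,1]';python3 - <<'E'
from h import *
rep()
im=snap('top','top14')
cv2.imwrite('pics/crop14.png',cv2.resize(im[120:250,270:420],None,fx=4,fy=4,interpolation=cv2.INTER_CUBIC)[:,:,::-1])
ov('ov14',zs=(30,34,38),x0=290)
E
```

```text
t: 12.0
eef_pos: [581.7, -192.1, 70.2]
tcp_rot: [3.141, -0.0, 3.073]
ft_force: [-0.8, 0.3, -0.2]
opening: 0.037
t 12.0 fix [  27.3 -162. ] z 70.2 yawerr -0.0005 Ffix [-0.8  0.3 -0.2] open 3.5
```

View pics/ov14.png

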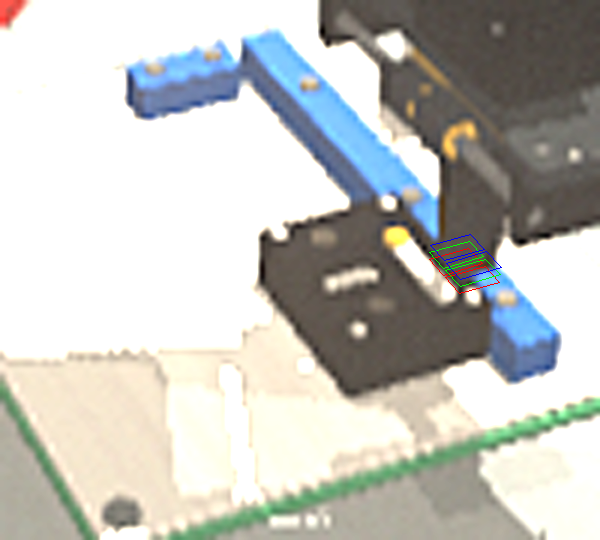

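View pics/crop14.png

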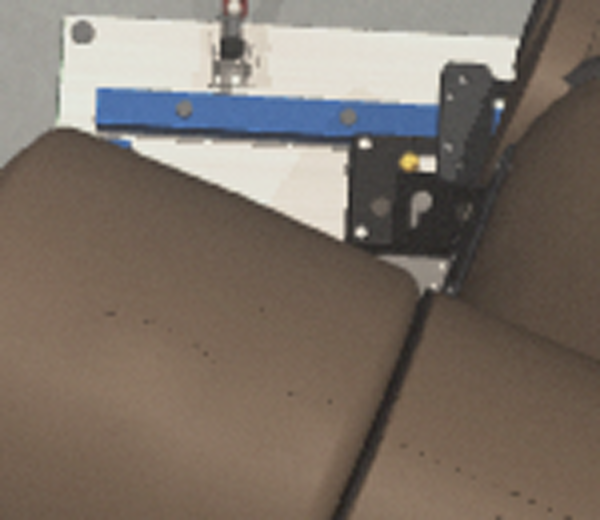

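Housing is flush along the rail and the closed fingers are beyond its right end. I lower and push left.

```bash
python3 -m pendant '[0,0,0.08,0,1, 0,0,0.08,0,1, 0,0,0.03,0,1, 0,0,0,0,1]';python3 -m pendant '[0,0.015,0,0,1, 0,0.015,0,0,1, 0,0.015,0,0,1, 0,0.015,0,0,1]'
python3 - <<'E'
from h import *
rep()
ov('ov15',zs=(30,34,38),x0=290)
E
```

```text
t: 12.6
eef_pos: [582.0, -192.0, -5.5]
tcp_rot: [3.141, -0.001, 3.074]
ft_force: [0.6, -0.8, 0.1]
opening: 0.006
t: 13.1
eef_pos: [584.0, -168.1, -5.0]
tcp_rot: [-3.141, 0.001, 3.074]
ft_force: [-0.3, -3.5, 1.0]
opening: -0.001
t 13.1 fix [  27.9 -137.9] z -5.0 yawerr 0.0001 Ffix [-0.  -3.5  1. ] open -0.1
```

View pics/ov15.png

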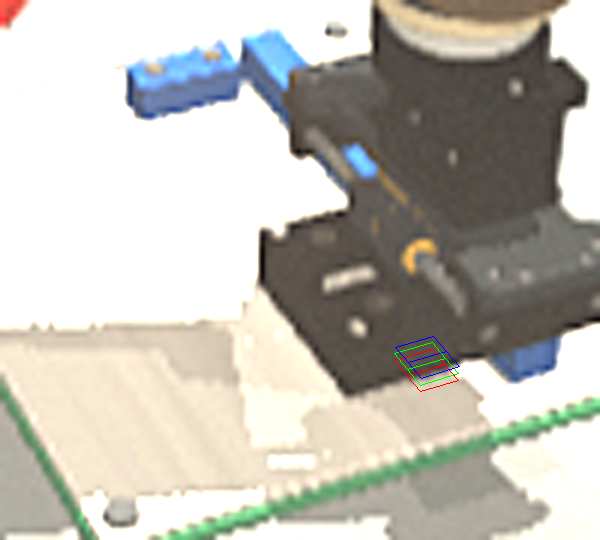

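```bash
python3 -m pendant '[0,0.015,0,0,1, 0,0.02,0,0,1, 0,0.02,0,0,1, 0,0.02,0,0,1, 0,0.02,0,0,1]'
python3 - <<'E'
from h import *
rep()
ov('ov16',zs=(30,34,38),x0=270,y0=170)
E
```

```text
t: 13.78
eef_pos: [586.5, -130.8, -5.1]
tcp_rot: [-3.141, 0.001, 3.073]
ft_force: [-1.1, -4.6, 1.3]
opening: 0.007
t 13.78 fix [  27.9 -100.6] z -5.1 yawerr -0.0004 Ffix [-0.8 -4.7  1.3] open 0.7
```

View pics/ov16.png

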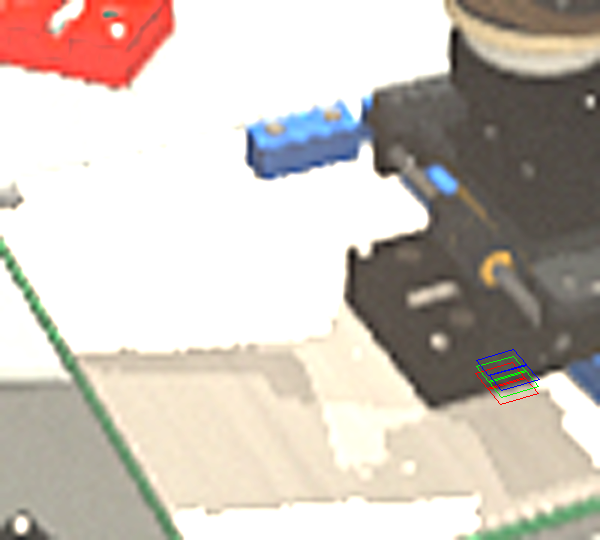

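```bash
python3 -m pendant '[0,0.025,0,0,1, 0,0.025,0,0,1, 0,0.025,0,0,1, 0,0.025,0,0,1, 0,0.025,0,0,1, 0,0.025,0,0,1, 0,0.025,0,0,1, 0,0.02,0,0,1]'
python3 - <<'E'
from h import *
rep()
ov('ov17',zs=(30,34,38),x0=270,y0=150)
E
```

```text
t: 14.82
eef_pos: [591.8, -53.0, -5.1]
tcp_rot: [-3.141, 0.0, 3.073]
ft_force: [-1.3, -6.1, 2.9]
opening: 0.005
t 14.82 fix [ 27.9 -22.5] z -5.1 yawerr -0.0001 Ffix [-0.9 -6.1  2.9] open 0.5
```

View pics/ov17.png

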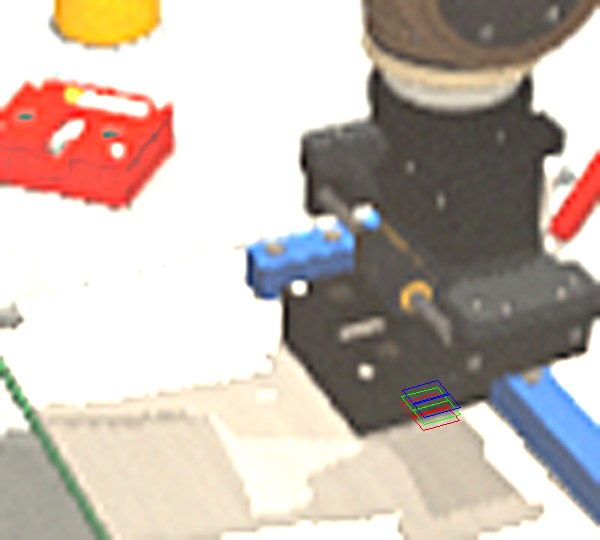

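```bash
python3 -m pendant '[0,0.02,0,0,1, 0,0.02,0,0,1, 0,0.01,0,0,1, 0,0.005,0,0,1, 0,0.005,0,0,1]'; python3 -c "
from h import *
rep()"; python3 -m pendant '[0,0.005,0,0,1, 0,0.003,0,0,1]';python3 - <<'E'
from h import *
rep()
ov('ov18',zs=(30,34,38),x0=270,y0=150)
E
```

```text
t: 15.5
eef_pos: [593.4, -29.4, -5.2]
tcp_rot: [-3.141, 0.0, 3.073]
ft_force: [-1.5, -5.8, 4.3]
opening: 0.009
t 15.5 fix [27.9  1.1] z -5.2 yawerr -0.0002 Ffix [-1.1 -5.9  4.3] open 0.8
t: 15.75
eef_pos: [593.6, -26.2, -5.2]
tcp_rot: [-3.141, 0.0, 3.073]
ft_force: [-1.5, -6.5, 4.2]
opening: 0.004
t 15.75 fix [27.8  4.3] z -5.2 yawerr -0.0002 Ffix [-1.1 -6.6  4.2] open 0.3
```

View pics/ov18.png

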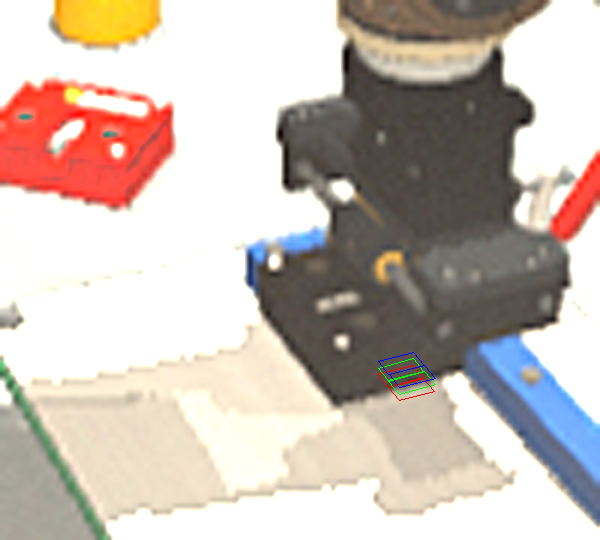

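```bash
python3 -m pendant '[0,0.004,0,0,1, 0,0,0,0,1]'|sed -n 2p\;4p; python3 -m pendant '[0,0.004,0,0,1, 0,0,0,0,1]'|sed -n 2p\;4p;python3 -m pendant '[0,0.003,0,0,1, 0,0,0,0,1]'|sed -n 2p\;4p
python3 -c "
from h import *
rep()"
```

```text
eef_pos: [593.7, -24.5, -5.2]
ft_force: [-1.4, -4.4, 3.7]
eef_pos: [593.8, -22.9, -5.2]
ft_force: [-1.4, -4.6, 3.6]
eef_pos: [593.9, -21.8, -5.2]
ft_force: [-0.9, -5.6, 3.3]
t 16.55 fix [27.8  8.7] z -5.2 yawerr -0.0003 Ffix [-0.5 -5.7  3.3] open 0.1
```

```bash
for i in 1; do python3 -m pendant '[0,0.003,0,0,1, 0,0,0,0,1]'|sed -n 2p\;4p; python3 -m pendant '[0,0.003,0,0,1, 0,0,0,0,1]'|sed -n 2p\;4p; done
python3 -c "
from h import *
rep();ov('ov19',zs=(30,34,38),x0=270,y0=150)"
```

```text
eef_pos: [593.9, -21.2, -5.2]
ft_force: [-1.8, -9.2, 4.0]
eef_pos: [593.9, -21.1, -5.2]
ft_force: [-3.2, -19.2, 4.0]
t 17.05 fix [27.8  9.4] z -5.2 yawerr -0.0001 Ffix [ -1.9 -19.4   4. ] open 0.6
```

View pics/ov19.png

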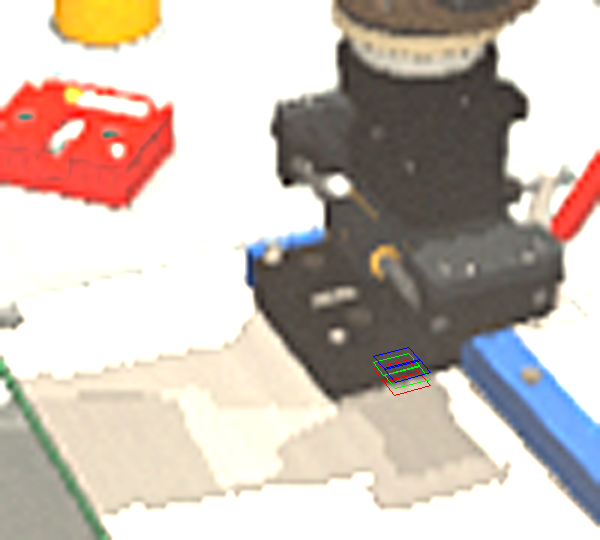

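Against the stop: the force climbs to −19 N with no further motion. Now I back off and go round to seat the front once more against the rail.

```bash
python3 -m pendant '[0,-0.02,0,0,1, 0,-0.02,0,0,1, 0,0,-0.1,0,1, 0,0,-0.1,0,-0.2, 0.091,0.091,0,0,-0.2, 0.091,0.091,0,0,-0.2, 0,0,0,0,-0.2]';python3 - <<'E'
from h import *
rep()
im=snap('top','top20')
cv2.imwrite('pics/crop20.png',cv2.resize(im[120:250,270:420],None,fx=4,fy=4,interpolation=cv2.INTER_CUBIC)[:,:,::-1])
ov('ov20',zs=(30,34,38),x0=270,y0=150)
E
```

```text
t: 17.98
eef_pos: [523.1, 44.7, 74.9]
tcp_rot: [3.141, -0.001, 3.076]
ft_force: [0.2, -0.5, -0.2]
opening: 0.366
t 17.98 fix [-47.2  70.3] z 74.9 yawerr 0.0023 Ffix [ 0.2 -0.4 -0.2] open 34.7
```

View pics/ov20.png

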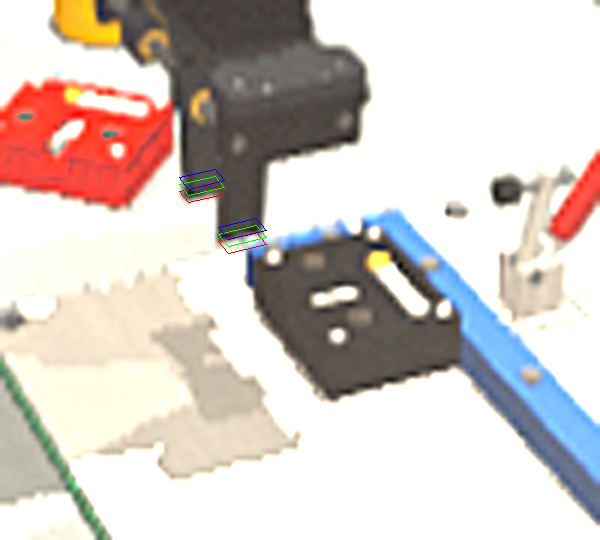

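View pics/crop20.png

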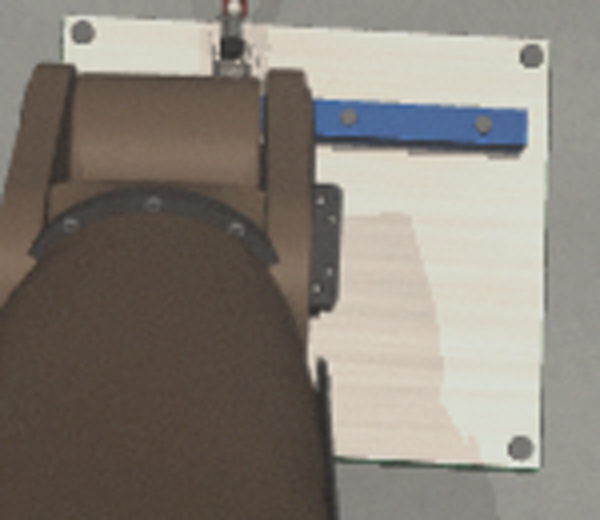

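Housing is square in the corner. I do the final front press with two fingers, off the throat.

```bash
python3 -m pendant '[0,-0.008,0.07,0,-0.2, 0,0,0.07,0,-0.2, 0,0,0.065,0,-0.2, 0,0,0,0,-0.2]'; python3 -c "
from h import *
rep()"; python3 -m pendant '[-0.025,0,0,0,-0.2, -0.025,0,0,0,-0.2, -0.01,0,0,0,-0.2, 0,0,0,0,-0.2]'; python3 -c "
from h import *
rep()"
```

```text
t: 18.58
eef_pos: [524.8, 38.8, -8.9]
tcp_rot: [3.142, -0.003, 3.072]
ft_force: [-0.4, 0.3, 0.8]
opening: 0.597
t 18.57 fix [-45.2  64.5] z -8.9 yawerr -0.0013 Ffix [-0.4  0.3  0.8] open 56.7
t: 19.08
eef_pos: [548.5, 38.0, -6.8]
tcp_rot: [-3.142, -0.001, 3.074]
ft_force: [-5.4, -1.2, 4.3]
opening: 0.598
t 19.07 fix [-21.5  65.3] z -6.8 yawerr 0.0002 Ffix [-5.4 -1.6  4.3] open 56.8
```

```bash
python3 -m pendant '[-0.003,0,0,0,-0.2, 0,0,0,0,-0.2]'|sed -n 2p\;4p; python3 -m pendant '[-0.003,0,0,0,-0.2, 0,0,0,0,-0.2]'|sed -n 2p\;4p
python3 -c "
from h import *
rep()"
```

```text
eef_pos: [548.4, 38.0, -6.8]
ft_force: [-10.3, -1.1, 9.0]
eef_pos: [548.3, 38.0, -6.8]
ft_force: [-15.3, 0.0, 11.8]
t 19.57 fix [-21.6  65.3] z -6.8 yawerr 0.0003 Ffix [-15.3  -1.   11.8] open 57.0
```

Flush at the same TCP x as the first rail contact (−21.5). I retreat and inspect.

```bash
python3 -m pendant '[0.01,0,0,0,-0.2, 0.05,0,0,0,-0.2, 0,0,-0.12,0,-0.2, 0,0,-0.12,0,-0.2, 0,0,-0.12,0,-0.2, 0.05,0.12,0,0,-0.2, 0.05,0.12,0,0,-0.2, 0.05,0.12,0,0,-0.2, 0.05,0.12,0,0,-0.2, 0.05,0.12,0,0,-0.2]'; python3 -m pendant '[0.05,0.12,0,0,-0.2, 0.05,0.12,0,0,-0.2, 0.05,0.12,0,0,-0.2, 0,0,0,0,-0.2]'>/dev/null
python3 - <<'E'
from h import *
rep()
im=snap('top','top21')
a=cv2.resize(im[135:200,280:360],None,fx=8,fy=8,interpolation=cv2.INTER_CUBIC)[:,:,::-1]
cv2.imwrite('pics/crop21.png',np.clip(a*1.3,0,255).astype(np.uint8))
im=snap('side','side21')
a=cv2.resize(im[170:245,290:390],None,fx=7,fy=7,interpolation=cv2.INTER_CUBIC)[:,:,::-1]
cv2.imwrite('pics/crop22.png',np.clip(a*1.3,0,255).astype(np.uint8))
im=env.read_camera('top').astype(int)
blk=((im.max(2)<80)).astype(np.uint8)
m=np.zeros_like(blk); m[150:200,296:350]=1; blk*=m
k,l,st,_=cv2.connectedComponentsWithStats(blk); i=1+st[1:,4].argmax()
b=cv2.boxPoints(cv2.minAreaRect(np.argwhere(l==i)[:,::-1].astype(np.float32)))
print(st[i],[fx(ray('top',u,v,50)).tolist() for u,v in b])
E
```

```text
t: 20.82
eef_pos: [443.9, 287.5, 137.3]
tcp_rot: [3.141, 0.002, 3.073]
ft_force: [0.1, 0.9, -0.5]
opening: 0.601
t 21.32 fix [-203.7  452.2] z 136.9 yawerr 0.0034 Ffix [-0.3  1.  -1.4] open 57.0
[296 151  54  31 858] [[-15.6, 128.9], [65.3, 129.9], [64.8, -11.4], [-15.8, -10.8]]
```

View pics/crop21.png

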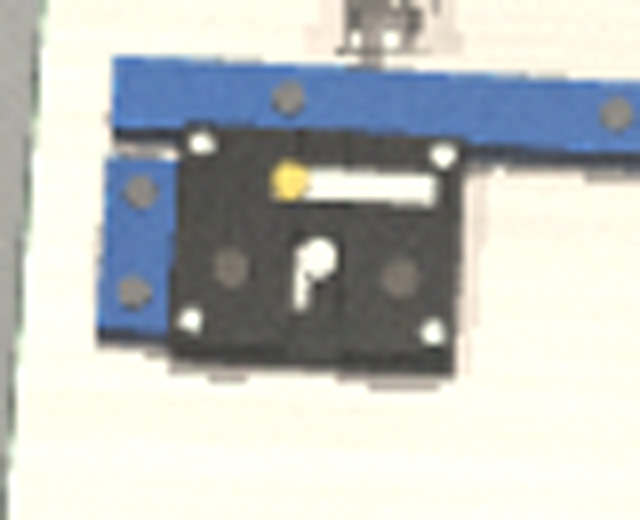

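View pics/crop22.png

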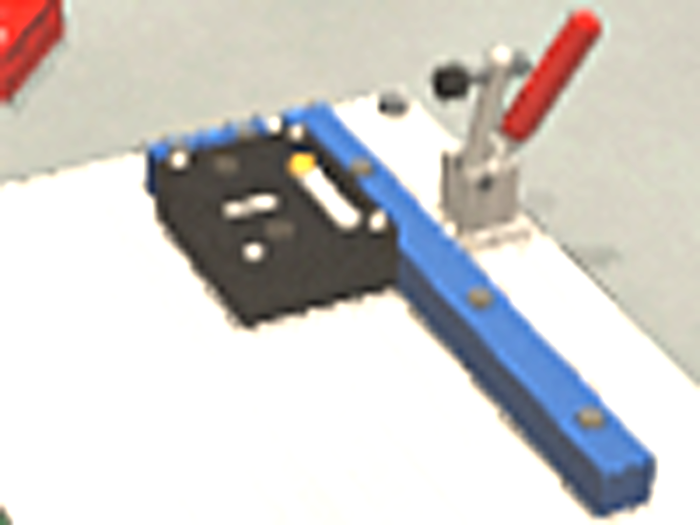

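View pics/top21.png

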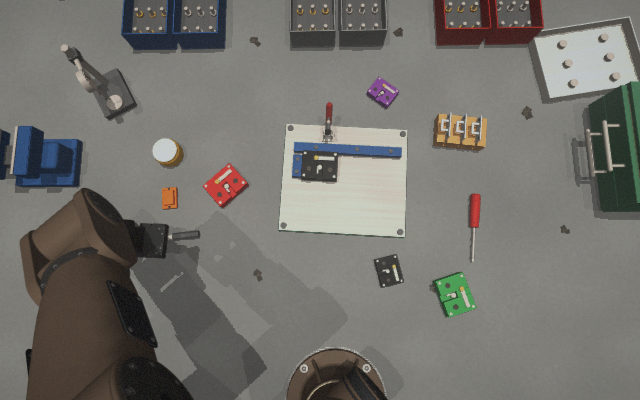

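```bash
python3 -c "
from h import *
print(env.job_done()); rep()"
```

```text
the job is handed in; nothing more can be done
None
the job is handed in; nothing more can be done
```

The black housing is in the corner of the fixture, back flat on the long rail and left end on the end stop. I handed the job in about 21 s in.

**What I did:** I pushed the front with two part-open fingers until the back met the rail. Then I pushed the right end with closed fingers, sliding it along the rail to the stop, and finished with one more two-finger press on the front.

**Last checks:**
- **Rail:** the final press built up to about −15 N without moving, with the TCP at fixture x = −21.5 mm, the same as at first contact.
- **Stop:** the push rose to about −19 N without moving. I did not push the end again after the final front press.
- **Pictures:** both last views show no visible gap at the rail or the stop and the housing flat on the bed. Nothing else looks displaced, though the arm hid part of the pin in the top view.
- **Robot:** it was well clear, with force near zero.

**What disagreed:**
- **Fingertip height:** in the images the tips were 30–38 mm above the reported TCP. My first push passed over the housing without touching it, so I went lower step by step while watching the force.
- **Final position:** the last numeric check of the housing outline failed because the black mask took in other dark areas. The result rests on the forces and the pictures, which resolve only about 2–3 mm per pixel.

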